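Find the full tin by its weight

TASK

Three identical closed tins stand in a row on the rubber bench mat; one is still full, the other two are partly used up. Lift them one at a time in order from left to right (as the robot sees them), each at least 5 cm clear of the mat, to feel its weight, standing each back upright on the mat before taking the next; then finish while holding the heaviest one up in the gripper, still, upright and at least 12 cm clear of the mat, with the other two standing on the mat. Keep the tins upright and leave the other things on the bench where they are.

Things in the scene. Friction and masses are not known exactly. Their poses are not given: they have to be found in the camera images.
- mat: thin rubber bench mat, 180 mm (its x) by 420 mm (its y), 3 mm thick, fixed flat to the bench; origin at the centre of its underside. The three tins stand on it in a row along its y axis, 105 to 165 mm apart. Other things stand on the bench round it; those on its left are the tall ones, up to 275 mm
- tin_left_centre (a point): centre (38 mm above the foot) of the left tin, seen from the robot (left is +y); z up. Closed round tin of plain steel, 54 mm across, 76 mm high, its lid flush with the body. All three look alike. Packed contents, which may shift by 3 mm. Any of the three may be the heaviest: that one weighs 0.50 to 0.63 kg, the other two 0.18 to 0.33 kg each
- tin_middle_centre (a point): centre (38 mm above the foot) of the middle tin, seen from the robot (left is +y); z up. Closed round tin of plain steel, 54 mm across, 76 mm high, its lid flush with the body. All three look alike. Packed contents, which may shift by 3 mm. Any of the three may be the heaviest: that one weighs 0.50 to 0.63 kg, the other two 0.18 to 0.33 kg each
- tin_right_centre (a point): centre (38 mm above the foot) of the right tin, seen from the robot (left is +y); z up. Closed round tin of plain steel, 54 mm across, 76 mm high, its lid flush with the body. All three look alike. Packed contents, which may shift by 3 mm. Any of the three may be the heaviest: that one weighs 0.50 to 0.63 kg, the other two 0.18 to 0.33 kg each
- pencil: carpenter's pencil, 14 x 186 mm, 8 mm high, lying on the mat between the left and the middle tin; origin at the centre of its underside; to be left alone
- marker: marker pen, 14 x 131 mm, 15 mm high, lying on the mat between the middle and the right tin; origin at the centre of its underside; to be left alone
- masking_tape: roll of masking tape, 97 mm across, 36 mm high, lying beyond the mat; origin at the centre of its underside; to be left alone
- tape_measure: tape measure, 66 x 84 mm, 36 mm high, lying beyond the mat; origin at the centre of its underside; to be left alone
- screwdriver: screwdriver, 212 mm long, 31 mm high, lying on the bench to the left of the mat; origin at the centre of its underside; to be left alone
Things that resemble listed ones, but are neither listed nor needed, are in the scene too. Leave any blue or green look-alike of the part that bears tin_left_centre alone.

How it is judged:
On the way, in this order (a step that is already met when the one before it is completed fails the run):
1. the left tin is lifted clear of the mat, the other two standing on it (height (world z) of tin_left_centre above 0.08 m and contact force between tin_left and the fingers above 1 N and angle between tin_left_centre's own z axis and vertical below 0.35 rad and height (world z) of each of tin_middle_centre, tin_right_centre below 0.05 m and angle between each of tin_middle_centre, tin_right_centre's own z axis and vertical below 0.1 rad and contact force between each of tin_middle, tin_right and mat above 1 N), for 0.2 s.
2. the left tin stands on the mat again and the middle tin is lifted clear (height (world z) of tin_middle_centre above 0.08 m and contact force between tin_middle and the fingers above 1 N and angle between tin_middle_centre's own z axis and vertical below 0.35 rad and height (world z) of each of tin_left_centre, tin_right_centre below 0.05 m and angle between each of tin_left_centre, tin_right_centre's own z axis and vertical below 0.1 rad and contact force between each of tin_left, tin_right and mat above 1 N), for 0.2 s.
3. the left and middle tins stand on the mat again and the right tin is lifted clear (height (world z) of tin_right_centre above 0.08 m and contact force between tin_right and the fingers above 1 N and angle between tin_right_centre's own z axis and vertical below 0.35 rad and height (world z) of each of tin_left_centre, tin_middle_centre below 0.05 m and angle between each of tin_left_centre, tin_middle_centre's own z axis and vertical below 0.1 rad and contact force between each of tin_left, tin_middle and mat above 1 N), for 0.2 s.
At the end, for the whole second after the job is handed in: The fingers hold the heaviest tin still and upright (within 0.35 rad), its centre over 140 mm above the bench, touching no mat or other tin; the two lighter tins (each pressing on the mat with under 4 N) stand upright (within 0.1 rad), at rest and untouched on the mat (((height (world z) of tin_left_centre above 0.14 m and contact force between tin_left and the fingers above 1 N and angle between tin_left_centre's own z axis and vertical below 0.35 rad and contact force between tin_left and mat below 0.05 N and linear speed of each of tin_left, tin_middle, tin_right below 0.03 m/s and height (world z) of each of tin_middle_centre, tin_right_centre below 0.05 m and angle between each of tin_middle_centre, tin_right_centre's own z axis and vertical below 0.1 rad and contact force between tin_middle and mat between 1 and 4 N and contact force between each of tin_middle, tin_right and the arm below 0.3 N and contact force between each of tin_middle, tin_right and the fingers below 0.3 N and contact force between tin_right and mat between 1 and 4 N and contact force between tin_left and tin_middle below 0.05 N and contact force between tin_left and tin_right below 0.05 N) or (height (world z) of tin_middle_centre above 0.14 m and contact force between tin_middle and the fingers above 1 N and angle between tin_middle_centre's own z axis and vertical below 0.35 rad and contact force between tin_middle and mat below 0.05 N and linear speed of each of tin_middle, tin_left, tin_right below 0.03 m/s and height (world z) of each of tin_left_centre, tin_right_centre below 0.05 m and angle between each of tin_left_centre, tin_right_centre's own z axis and vertical below 0.1 rad and contact force between tin_left and mat between 1 and 4 N and contact force between each of tin_left, tin_right and the arm below 0.3 N and contact force between each of tin_left, tin_right and the fingers below 0.3 N and contact force between tin_right and mat between 1 and 4 N and contact force between tin_middle and tin_left below 0.05 N and contact force between tin_middle and tin_right below 0.05 N) or (height (world z) of tin_right_centre above 0.14 m and contact force between tin_right and the fingers above 1 N and angle between tin_right_centre's own z axis and vertical below 0.35 rad and contact force between tin_right and mat below 0.05 N and linear speed of each of tin_right, tin_left, tin_middle below 0.03 m/s and height (world z) of each of tin_left_centre, tin_middle_centre below 0.05 m and angle between each of tin_left_centre, tin_middle_centre's own z axis and vertical below 0.1 rad and contact force between tin_left and mat between 1 and 4 N and contact force between each of tin_left, tin_middle and the arm below 0.3 N and contact force between each of tin_left, tin_middle and the fingers below 0.3 N and contact force between tin_middle and mat between 1 and 4 N and contact force between tin_right and tin_left below 0.05 N and contact force between tin_right and tin_middle below 0.05 N))); the arm keeps its last pose, push and grip.
It fails at once if a tin is tipped over (angle between any of tin_left_centre, tin_middle_centre, tin_right_centre's own z axis and vertical above 0.6 rad).
It fails at once if one of the other things on the bench is moved more than 30 mm (distance of any of pencil, marker, masking_tape, tape_measure, screwdriver from where it was at the start of the episode above 0.03 m).
It also fails if it takes over 69 s, if anything falls off the work surface, if the arm or the gripper's body presses on something with over 40 N, if the wrist force passes 120 N, or if a joint passes its speed limit or range.

ROBOT

A 6-joint arm with a two-finger parallel gripper is mounted at the origin on a cart in front of the work surface, level with it; the furniture and walls round the work are solid. World frame = base frame: x ahead of the robot, y to its left, z up, the work surface at z = 0. Lengths are in m, angles in rad, forces in N, time in s.
With the tool pointing down it reaches from about 0.35 to 0.85 m from the base axis. Payload 8.1 kg.
Tool frame: the origin (TCP) lies between the finger pads; the fingertips stand 25 mm ahead of it and the grasp point (between the pads) lies 6 mm ahead of it (robot.tip_extent is the distance from the TCP to the fingertips, in m); z points along the fingers, y is the direction in which the jaws open and shut (so a half turn about z gives the same grasp; the last joint's range is limited). The gripper opens to 93 mm and grips with 3 to 60 N. Pads are 15 mm wide; open, the fingers measure 128 mm over their backs; the gripper's body (75 mm by 188 mm) begins 65 mm behind the grasp point.
Start: joints at [-1.267, 0.13, 1.488, -0, 1.523, -0.085], TCP at [0.227, -0.555, 0.244] pointing down, gripper open.
Joint ranges: [-2.96, 2.96], [-0.89, 2.26], [0.02, 2.5], [-1.34, 4.48], [0, 2.73], [-2.66, 2.66]. Speed limits (rad/s): [2.39, 2.39, 2.79, 3.14, 3.14, 3.14].

INTERFACE

Orientations are given as a rotation vector (axis times angle).
In Python, from plant import robot gives the robot as it stands.
- The arm moves only by the tool drive_tool, never from a script. Its argument "increments" is a list of rows, each a list of 7 numbers: the closure, from 0 (fully open) to 1 (shut), then the shift along the world's x, y, z in units of 25 mm (1.0 is 25 mm), then the turn, a rotation vector about the world's x, y, z in rad. In form: [[gripper, dx, dy, dz, rx, ry, rz], ...]. A call has 1 to 20 rows; each row is the pose to reach, as a shift and turn from the pose commanded when the call began; what a row does not reach only later rows make up. A row lasts 1/12 s, in which the tool goes at most 41.7 mm and 7.16 degrees, less where a joint would pass 70% of its speed; a pose out of reach is approached as far as the arm can. A call with a gripper value outside its range is refused whole. The fingers move at their own pace and stop on an object; "squeeze" is the grip in N (left out, the last holds). Time passes only in rows, so rows that repeat a pose let the fingers close. It gives the time, the measured TCP pose, the force and the opening at its end, in the units of the state.
- robot.read_state(): the state, without advancing time (a new reading comes with each control period).
- robot.read_camera(name): name is "scene" or "side" or "wrist"; returns a dict with "image" (480x640x3 uint8, red, green, blue), "fx", "fy", "cx", "cy" (pixels), "T" (4x4, takes a point from camera to world coordinates); the wrist camera has in their place "mount" (4x4, takes a point from camera to tool coordinates, whose origin is the TCP and whose axes are the flange's). Camera axes: x right, y down, z forward; pixel columns grow to the right and rows downward; lengths in m; the calibration is good to about 2 mm. The wrist camera is an equidistant fisheye: a pixel r from the principal point sees the ray r / f radians off the axis. A picture is of the moment at which its call begins: read the wrist's pose just before it. There is no depth.
- robot.close_job(): hands the job in, once; it reports no verdict.
The state is a dict: "t": time; "q": joint angles; "dq": joint speeds; "joint_torque": joint torques, N m; "tool_pos": TCP position; "orientation": TCP orientation; "force": force on the tool from outside, world axes, zero at the start; "wrist_torque": the same for the moment, N m; "opening": finger opening in m.
Only numpy, scipy, OpenCV 4.12 (cv2) and the standard library are available. Lean on these libraries where they do the work, as an engineer would, in place of code of your own. Each camera call takes 0.05 s, during which the arm holds its last target.

## Working session

There is one attempt and no reset: what is moved stays moved. The work goes in short steps, Python scripts to look and compute and a tool call to move; the robot and the scene stay as the last step left them, time stands still between calls to the robot, and variables do not carry over. Pictures are saved under pics/ and viewed, and the job is handed in when it is done.

Besides the shell and the picture viewer there is one more tool, called after "Emit:" as name(argument=value, ...) on one line, values as JSON. drive_tool: Moves the arm, as the interface text tells. Its arguments: {"type":"object","properties":{"increments":{"type":"array"},"squeeze":{"type":"number"}},"required":["increments"]}

```bash
mkdir -p pics; ls
cat > h.py <<'E'
import numpy as np, cv2
from plant import robot
def save(n,out):
    c=robot.read_camera(n); cv2.imwrite('pics/'+out,c['image'][:,:,::-1]); return c
E
python3 - <<'E'
from h import *
import pickle
s=robot.read_state(); print(s['t'],s['tool_pos'],s['orientation'],s['force'],s['opening'])
d={}
for n in ['scene','side','wrist']:
    c=save(n,n+'0.png'); d[n]=c
    print(n,c['fx'],c['fy'],c['cx'],c['cy'],np.round(c.get('T',c.get('mount')),3).tolist())
pickle.dump(d,open('c0.pkl','wb'))
E
```

```text
pics
0.0 [ 0.22730586 -0.55469393  0.24259244] [-3.08058871e+00 -6.06486624e-01  3.47407558e-04] [ 0.90692311  0.14410437 -0.37261015] 0.09248625011627178
scene 569.1737638021563 569.1737638021563 315.3756253080221 248.9287995366236 [[-0.758, -0.455, 0.468, -0.099], [-0.653, 0.523, -0.549, 0.67], [0.005, -0.721, -0.693, 0.971], [0.0, 0.0, 0.0, 1.0]]
side 580.8011243144773 580.8011243144773 326.67618288074175 241.85764491816465 [[0.897, -0.169, 0.408, -0.031], [-0.441, -0.305, 0.844, -1.205], [-0.018, -0.937, -0.348, 0.553], [0.0, 0.0, 0.0, 1.0]]
wrist 371.64829954431775 371.64829954431775 316.9315296612882 243.12025082655003 [[-0.0, -0.961, -0.275, 0.077], [1.0, -0.001, 0.001, 0.001], [-0.001, -0.275, 0.961, -0.141], [0.0, 0.0, 0.0, 1.0]]
```

View pics/scene0.png

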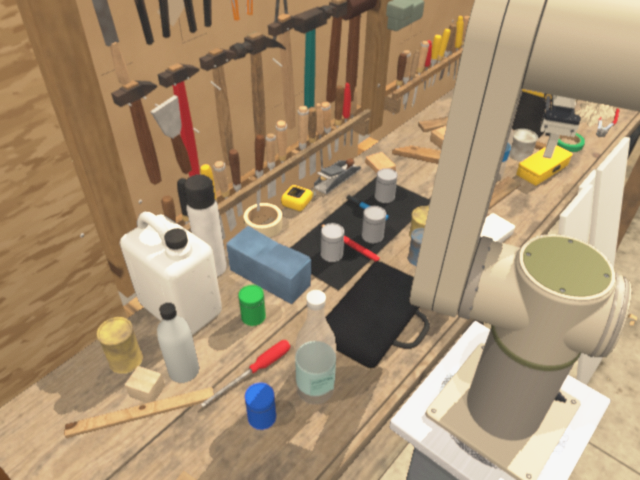

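View pics/side0.png

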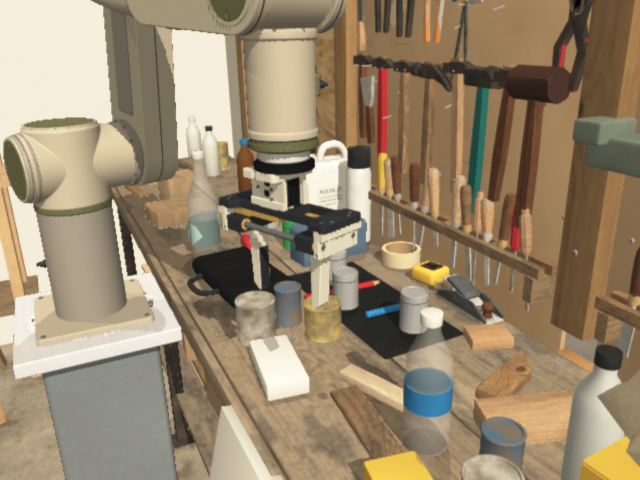

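View pics/wrist0.png

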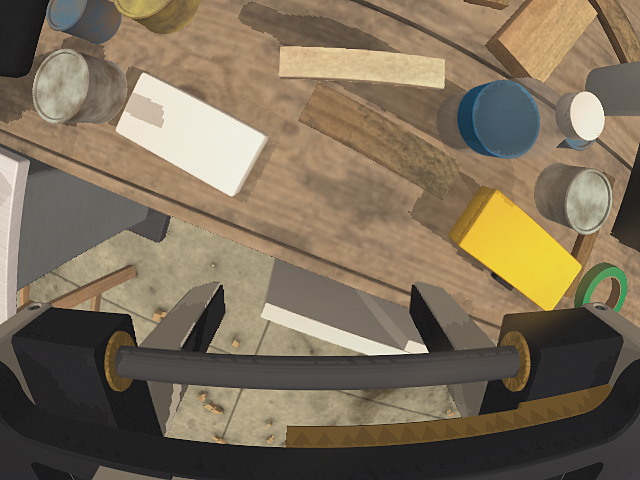

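The three plain tins on the black mat are at scene pixels (332,242), (374,224) and (386,185). The other candidates (green 252,305; blue 260,406; gold 425,222) are coloured or off the mat. I'll confirm this in an enlarged crop.

Run:
```python
import cv2
a=cv2.imread('pics/scene0.png')[140:320,270:450]; cv2.imwrite('pics/sc_crop.png',cv2.resize(a,None,fx=3.3,fy=3.3,interpolation=cv2.INTER_CUBIC))
a=cv2.imread('pics/side0.png')[230:360,290:490]; cv2.imwrite('pics/si_crop.png',cv2.resize(a,None,fx=4,fy=4,interpolation=cv2.INTER_CUBIC))
```

```text
(no output)
```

View pics/sc_crop.png

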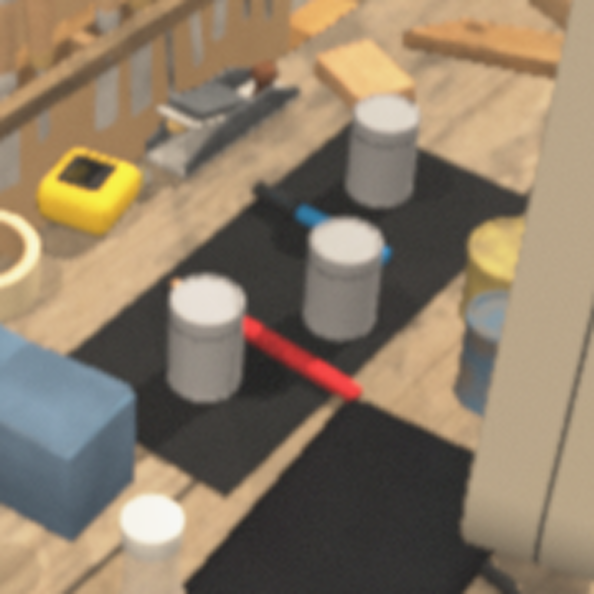

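View pics/si_crop.png

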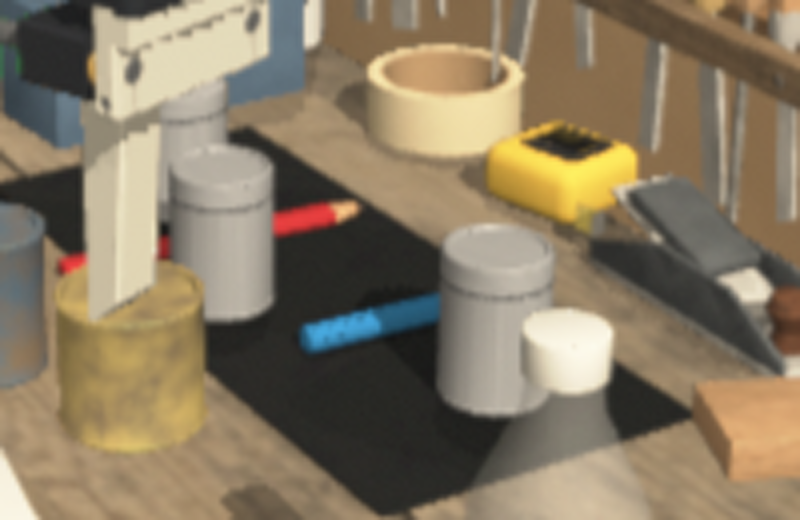

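```bash
cat >> h.py <<'E'
def ray(c,u,v,z):
    d=c['T'][:3,:3]@np.array([(u-c['cx'])/c['fx'],(v-c['cy'])/c['fy'],1]); o=c['T'][:3,3]
    return o+d*(z-o[2])/d[2]
E
python3 - <<'E'
from h import *
import pickle
d=pickle.load(open('c0.pkl','rb'))
S=lambda x,y,z:np.round(ray(d['scene'],270+x/3.3,140+y/3.3,z),3)
I=lambda x,y,z:np.round(ray(d['side'],290+x/4,230+y/4,z),3)
for n,p in dict(L=(207,301),M=(346,243),R=(386,116)).items(): print('lid',n,S(*p,.079))
for n,p in dict(M=(222,172),R=(497,251)).items(): print('lid side',n,I(*p,.079))
for n,p in dict(nl=(226,493),nr=(525,195)).items(): print('mat',n,S(*p,.003))
print('mat side nr',I(385,513,.003),'fr',I(690,413,.003))
for n,p in dict(p0=(357,395),p1=(250,325),m0=(388,258),m1=(255,188)).items(): print(n,S(*p,.008))
print('pencil side',I(65,265,.007),I(355,210,.007),'marker',I(310,340,.01))
F=lambda u,v,z:np.round(ray(d['scene'],u,v,z),3)
print('bluebox top', [F(*p,.09) for p in [(228,241),(243,229),(310,264),(304,275)]], 'bottom', [F(*p,0) for p in [(232,264),(304,298)]])
print('gold lid', F(270+505/3.3,140+245/3.3,.07), I(130,290,.07),'bluetin',I(10,230,.07))
E
```

```text
lid L [ 0.512 -0.109  0.079]
lid M [ 0.475 -0.225  0.079]
lid R [ 0.544 -0.371  0.079]
lid side M [ 0.478 -0.238  0.079]
lid side R [ 0.548 -0.383  0.079]
mat nl [ 0.428 -0.031  0.003]
mat nr [ 0.45  -0.446  0.003]
mat side nr [ 0.446 -0.45   0.003] fr [ 0.62  -0.442  0.003]
p0 [ 0.413 -0.164  0.008]
p1 [ 0.519 -0.171  0.008]
m0 [ 0.485 -0.303  0.008]
m1 [ 0.619 -0.303  0.008]
pencil side [ 0.421 -0.162  0.007] [ 0.596 -0.175  0.007] marker [ 0.492 -0.305  0.01 ]
bluebox top [array([0.662, 0.082, 0.09 ]), array([0.666, 0.032, 0.09 ]), array([0.474, 0.015, 0.09 ]), array([0.462, 0.049, 0.09 ])] bottom [array([0.673, 0.071, 0.   ]), array([0.472, 0.039, 0.   ])]
gold lid [ 0.391 -0.309  0.07 ] [ 0.385 -0.321  0.07 ] bluetin [ 0.362 -0.233  0.07 ]
```

Run:
```python
from h import *
import pickle
d=pickle.load(open('c0.pkl','rb'))
P=lambda n,u,v,z:np.round(ray(d[n],u,v,z),3)
print('right bottle base',P('side',427,440,0),'cap',[P('side',430,313,z) for z in(.15,.2,.25)])
print('left bottle base',P('scene',316,385,0),'cap',[P('scene',316,298,z) for z in(.15,.2,.25)])
print('thermos top',[P('scene',200,180,z) for z in(.2,.25,.275)],'jug',P('scene',200,325,0))
```

```text
right bottle base [ 0.386 -0.658  0.   ] cap [array([ 0.442, -0.575,  0.15 ]), array([ 0.383, -0.653,  0.2  ]), array([ 0.325, -0.731,  0.25 ])]
left bottle base [0.303 0.193 0.   ] cap [array([0.366, 0.121, 0.15 ]), array([0.338, 0.155, 0.2  ]), array([0.309, 0.188, 0.25 ])]
thermos top [array([0.761, 0.06 , 0.2  ]), array([0.705, 0.099, 0.25 ]), array([0.677, 0.119, 0.275])] jug [ 0.59   0.244 -0.   ]
```

Emit:
drive_tool(increments=[[0,0,0,1.5,0,0,0],[0,0,0,3,0,0,0],[0,1,1.2,3,0,0,-0.05],[0,2,2.5,3,0,0,-0.1],[0,3,3.8,3,0,0,-0.15],[0,4,5,3,0,0,-0.2],[0,5,6.2,3,0,0,-0.25],[0,6,7.5,3,0,0,-0.3],[0,7,8.8,3,0,0,-0.35],[0,8,10,3,0,0,-0.389],[0,9,11.2,3,0,0,-0.389],[0,10,12,3,0,0,-0.389],[0,10,12,3,0,0,-0.389],[0,10,12,3,0,0,-0.389],[0,10,12,3,0,0,-0.389],[0,10,12,3,0,0,-0.389]], squeeze=30)

```text
t: 1.48
tool_pos: [0.4768, -0.256, 0.3185]
orientation: [3.141, -0.002, -0.001]
force: [0.1, -0.8, -0.8]
opening: 0.0931
```

Run:
```python
from h import *
import pickle
s=robot.read_state(); print(s['t'],s['tool_pos'],s['orientation'],s['force'],s['q'],np.abs(s['dq']).max())
c=save('wrist','w1.png'); pickle.dump((s,c),open('w1.pkl','wb'))
```

```text
1.4833 [ 0.47676157 -0.25604202  0.3184715 ] [ 3.14148914e+00 -2.06292070e-03 -8.66735062e-04] [ 0.14236805 -0.84542165 -0.76653152] [-5.87338610e-01 -4.79734064e-02  1.53637780e+00 -3.92358821e-04
  1.65359092e+00  9.84738687e-01] 0.011183489570668182
```

View pics/w1.png

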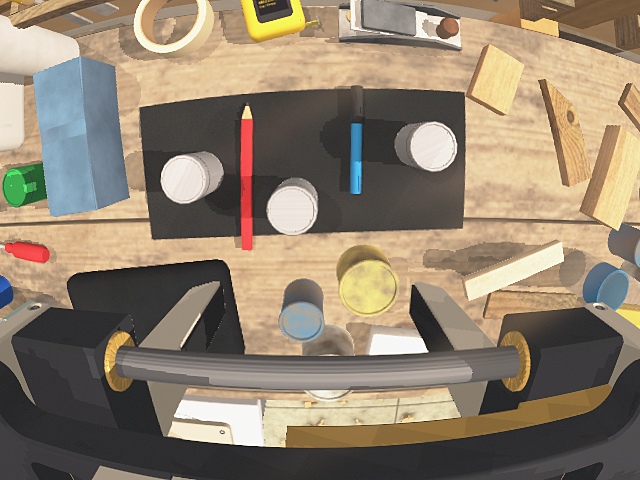

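```bash
cat >> h.py <<'E'
def wray(s,c,u,v,z):
    from scipy.spatial.transform import Rotation as Ro
    x,y=u-c['cx'],v-c['cy']; r=np.hypot(x,y); th=r/c['fx']
    d=np.array([x/r*np.sin(th),y/r*np.sin(th),np.cos(th)])
    R=Ro.from_rotvec(s['orientation']).as_matrix(); M=c['mount']
    d=R@M[:3,:3]@d; o=s['tool_pos']+R@M[:3,3]
    return o+d*(z-o[2])/d[2]
E
python3 - <<'E'
from h import *
import pickle
s,c=pickle.load(open('w1.pkl','rb')); im=c['image']
for n,(x0,y0,x1,y1) in dict(L=(150,140,235,215),M=(255,165,330,245),R=(385,110,465,185)).items():
    p=im[y0:y1,x0:x1].astype(int); g=p.mean(2); print(n,np.percentile(g,[50,70,80,90,95]).round())
    m=((g>170)&(np.ptp(p,axis=2)<30)).astype(np.uint8)
    cs,_=cv2.findContours(m,0,1); k=max(cs,key=cv2.contourArea); h=cv2.convexHull(k); e=cv2.fitEllipse(h)
    u,v=e[0][0]+x0,e[0][1]+y0; print('  ',np.round((u,v),1),np.round(e[1],1),wray(s,c,u,v,.079).round(4))
a=im[95:255,135:480]; cv2.imwrite('pics/w1c.png',cv2.resize(a,None,fx=2.3,fy=2.3)[:,:,::-1])
E
```

```text
L [ 68. 175. 228. 233. 236.]
   [184.2 178.7] [47.3 48.4] [ 0.5171 -0.1153  0.079 ]
M [121. 202. 228. 230. 232.]
   [293.3 208.8] [48.9 54.5] [ 0.4825 -0.2324  0.079 ]
R [ 80. 153. 229. 232. 237.]
   [433.3 146.1] [46.2 49.2] [ 0.5506 -0.379   0.079 ]
```

View pics/w1c.png

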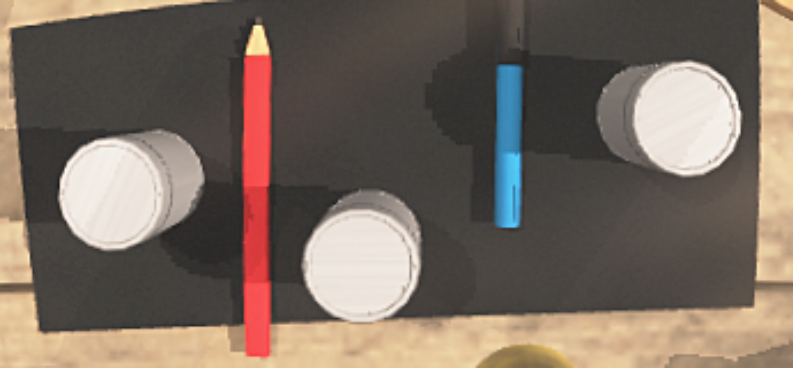

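The picture shows the lids at (184,179), (292,210) and (433,146), with the pencil at x=247 and the marker at x=356 between them. I'll move above the left tin.

Emit:
drive_tool(increments=[[0,0.4,1.4,0,0,0,0],[0,0.8,2.8,-1,0,0,0],[0,1.2,4.2,-2,0,0,0],[0,1.6,5.6,-3,0,0,0],[0,1.6,5.6,-4.5,0,0,0],[0,1.6,5.6,-6,0,0,0],[0,1.6,5.6,-6,0,0,0],[0,1.6,5.6,-6,0,0,0],[0,1.6,5.6,-6,0,0,0]])

```text
t: 2.28
tool_pos: [0.5182, -0.1166, 0.171]
orientation: [3.141, -0.003, 0.003]
force: [0.6, -0.8, 1.2]
opening: 0.093
```

Run:
```python
from h import *
import pickle
s=robot.read_state(); print(s['t'],s['tool_pos'],s['orientation'],s['force'],np.abs(s['dq']).max())
c=save('wrist','w2.png'); pickle.dump((s,c),open('w2.pkl','wb'))
```

```text
2.2833 [ 0.51816355 -0.11657911  0.17096032] [ 3.14080638e+00 -2.95394679e-03  3.21951971e-03] [ 0.61835785 -0.77967481  1.21903355] 0.03432556671637147
```

View pics/w2.png

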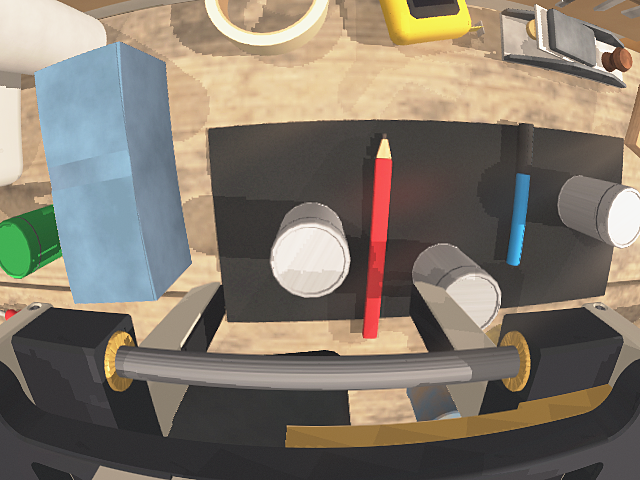

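Run:
```python
from h import *
import pickle
s,c=pickle.load(open('w2.pkl','rb'))
for p in [(310,261),(310,263),(472,303),(626,216)]: print(p,wray(s,c,*p,.079).round(4))
for p in [(363,338),(380,338),(384,133)]: print('pencil',wray(s,c,*p,.008).round(4))
for p in [(155,300),(190,262),(75,302)]: print('box top?',wray(s,c,*p,.09).round(4),wray(s,c,*p,.0).round(4))
a=c['image'][190:310,250:370]; cv2.imwrite('pics/w2c.png',cv2.resize(a,None,fx=4,fy=4)[:,:,::-1])
```

```text
(310, 261) [ 0.5168 -0.1128  0.079 ]
(310, 263) [ 0.5154 -0.1128  0.079 ]
(472, 303) [ 0.4829 -0.2316  0.079 ]
(626, 216) [ 0.5521 -0.3778  0.079 ]
pencil [ 0.4156 -0.1609  0.008 ]
pencil [ 0.415  -0.1773  0.008 ]
pencil [ 0.6022 -0.1725  0.008 ]
box top? [ 0.491  -0.0036  0.09  ] [0.4488 0.0423 0.    ]
box top? [ 0.5195 -0.0339  0.09  ] [ 4.889e-01 -3.000e-04  0.000e+00]
box top? [0.4852 0.0703 0.09  ] [0.4407 0.1461 0.    ]
```

View pics/w2c.png

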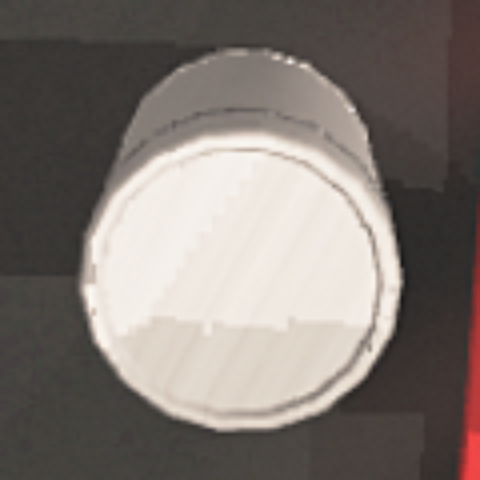

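Emit:
drive_tool(increments=[[0,0,0.12,-1.2,0,0,0],[0,0,0.12,-2.4,0,0,0],[0,0,0.12,-3.4,0,0,0],[0,0,0.12,-4.2,0,0,0],[0,0,0.12,-4.7,0,0,0],[0,0,0.12,-4.7,0,0,0],[0,0,0.12,-4.7,0,0,0],[1,0,0.12,-4.7,0,0,0],[1,0,0.12,-4.7,0,0,0],[1,0,0.12,-4.7,0,0,0],[1,0,0.12,-4.7,0,0,0],[1,0,0.12,-4.7,0,0,0],[1,0,0.12,-4.7,0,0,0],[1,0,0.12,-4.7,0,0,0],[1,0,0.12,-4.7,0,0,0]], squeeze=35)

```text
t: 3.58
tool_pos: [0.5176, -0.1121, 0.0513]
orientation: [-3.141, 0.0, -0.0]
force: [-0.9, 0.7, 2.6]
opening: 0.054
```

Run:
```python
from h import *
s=robot.read_state(); print(s['t'],s['tool_pos'],s['orientation'],s['force'],s['wrist_torque'],s['opening'])
c=save('side','s3.png'); cv2.imwrite('pics/s3c.png',cv2.resize(c['image'][180:360,240:480],None,fx=3,fy=3)[:,:,::-1])
```

```text
3.5833 [ 0.51755763 -0.11212859  0.05133243] [-3.14148417e+00  3.05655926e-04 -1.97965811e-04] [-0.89781524  0.66954871  2.58571677] [ 0.24496291  0.14366083 -0.06546526] 0.0539978939451314
```

View pics/s3c.png

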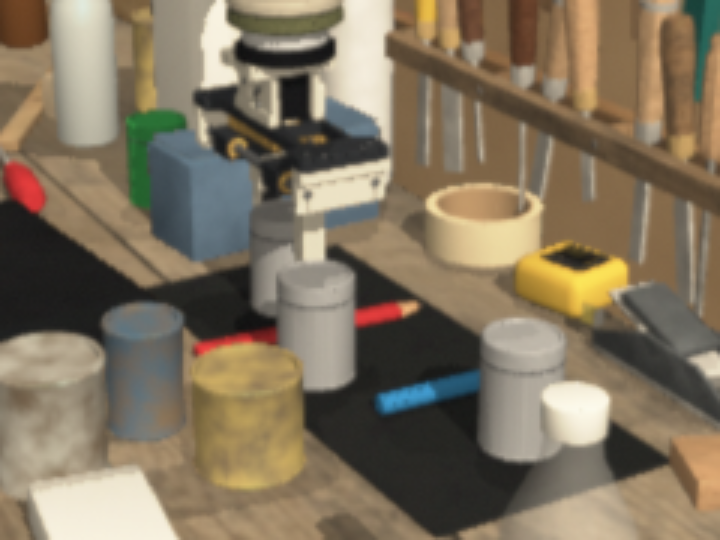

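Gripped with the opening at 54.0 mm, which matches the tin diameter. Now lifting gently.

Emit:
drive_tool(increments=[[1,0,0,0.3,0,0,0],[1,0,0,0.8,0,0,0],[1,0,0,1.4,0,0,0],[1,0,0,2,0,0,0],[1,0,0,2.6,0,0,0],[1,0,0,3,0,0,0],[1,0,0,3,0,0,0],[1,0,0,3,0,0,0],[1,0,0,3,0,0,0],[1,0,0,3,0,0,0],[1,0,0,3,0,0,0],[1,0,0,3,0,0,0]])

```text
t: 4.63
tool_pos: [0.5169, -0.112, 0.1252]
orientation: [-3.141, 0.0, 0.003]
force: [-0.4, 0.9, -2.6]
opening: 0.054
```

Run:
```python
from h import *
F=[];T=[]
for i in range(4):
    c=robot.read_camera('side'); s=robot.read_state(); F.append(s['force']);T.append(s['joint_torque'])
print(s['t'],s['tool_pos'],s['opening'],np.round(F,2).tolist(),np.mean(T,0).round(3),s['q'].round(3))
cv2.imwrite('pics/s4c.png',cv2.resize(c['image'][160:340,240:480],None,fx=3,fy=3)[:,:,::-1])
```

```text
4.8333 [ 0.51733406 -0.11217573  0.1258726 ] 0.05406927071598588 [[-0.15, 0.47, -3.03], [-0.66, 0.02, -3.23], [-0.28, 1.02, -1.79], [-0.37, 0.08, -2.98]] [-0.0000e+00 -4.9303e+01 -4.7712e+01  3.5000e-02 -5.4000e-02  0.0000e+00] [-0.31   0.029  1.815  0.     1.298  1.261]
```

View pics/s4c.png

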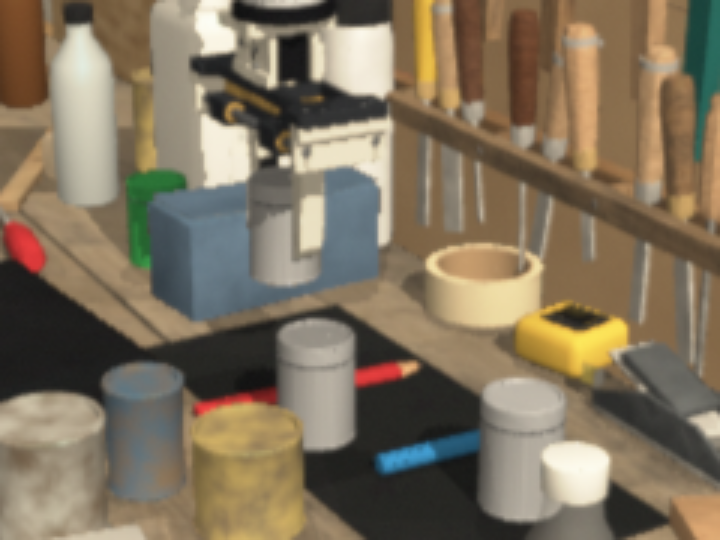

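The left tin is lifted upright, well clear of the mat. Its weight reads about 2.8 N (light). Setting it back.

Emit:
drive_tool(increments=[[1,0,0,-0.7,0,0,0],[1,0,0,-1.5,0,0,0],[1,0,0,-2.2,0,0,0],[1,0,0,-2.6,0,0,0],[1,0,0,-2.85,0,0,0],[1,0,0,-2.98,0,0,0],[1,0,0,-2.98,0,0,0],[1,0,0,-2.98,0,0,0],[1,0,0,-2.98,0,0,0],[1,0,0,-2.98,0,0,0]])

```text
t: 5.67
tool_pos: [0.5181, -0.1124, 0.0523]
orientation: [3.141, -0.0, 0.002]
force: [0.0, -0.3, -3.6]
opening: 0.0539
```

Emit:
drive_tool(increments=[[0,0,0,0,0,0,0],[0,0,0,0,0,0,0],[0,0,0,0,0,0,0],[0,0,0,0,0,0,0],[0,0,0,0,0,0,0],[0,0,0,0,0,0,0]])

```text
t: 6.17
tool_pos: [0.5176, -0.1122, 0.0518]
orientation: [3.142, -0.0, 0.0]
force: [0.5, 0.6, -0.1]
opening: 0.0889
```

Emit:
drive_tool(increments=[[0,0,0,0.4,0,0,0],[0,0,0,1.4,0,0,0],[0,0,0,2.8,0,0,0],[0,0,0,4.2,0,0,0],[0,0,0,4.8,0,0,0],[0,-0.4,-1.2,4.8,0,0,0],[0,-0.8,-2.4,4.8,0,0,0],[0,-1.2,-3.6,4.8,0,0,0],[0,-1.5,-4.8,4.8,0,0,0],[0,-1.5,-4.8,4.8,0,0,0],[0,-1.5,-4.8,4.8,0,0,0],[0,-1.5,-4.8,4.8,0,0,0]])

```text
t: 7.17
tool_pos: [0.4801, -0.2319, 0.1721]
orientation: [-3.141, 0.002, -0.001]
force: [0.0, -0.8, 0.0]
opening: 0.0929
```

Run:
```python
from h import *
import pickle
s=robot.read_state(); print(s['t'],s['tool_pos'],s['orientation'],s['force'],np.abs(s['dq']).max())
c=save('wrist','w5.png'); pickle.dump((s,c),open('w5.pkl','wb'))
F=[robot.read_state()['force'] for i in range(1)]
```

```text
7.1667 [ 0.48007041 -0.23193689  0.17209985] [-3.14123435e+00  1.52658505e-03 -6.37005847e-04] [ 0.04464506 -0.80435577  0.0083155 ] 0.024331550064631845
```

View pics/w5.png

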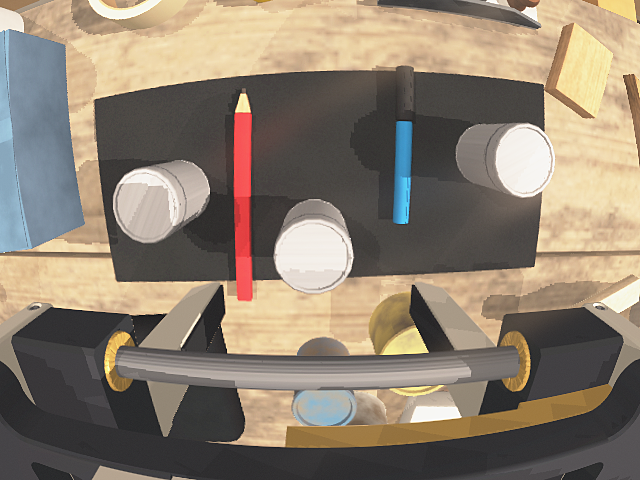

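The left tin stands upright again at (160,200). The middle lid is centred near (314,256).

Run:
```python
from h import *
import pickle
s,c=pickle.load(open('w5.pkl','rb'))
for p in [(314,256),(525,160)]: print(p,wray(s,c,*p,.079).round(4))
a=c['image'][190:310,250:370]; cv2.imwrite('pics/w5c.png',cv2.resize(a,None,fx=4,fy=4)[:,:,::-1])
```

```text
(314, 256) [ 0.4816 -0.2307  0.079 ]
(525, 160) [ 0.5506 -0.3781  0.079 ]
```

View pics/w5c.png

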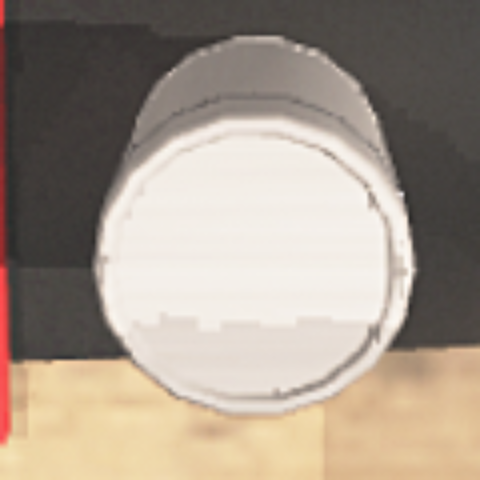

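Emit:
drive_tool(increments=[[0,0.06,0.04,-1.2,0,0,0],[0,0.06,0.04,-2.4,0,0,0],[0,0.06,0.04,-3.4,0,0,0],[0,0.06,0.04,-4.2,0,0,0],[0,0.06,0.04,-4.75,0,0,0],[0,0.06,0.04,-4.75,0,0,0],[0,0.06,0.04,-4.75,0,0,0],[1,0.06,0.04,-4.75,0,0,0],[1,0.06,0.04,-4.75,0,0,0],[1,0.06,0.04,-4.75,0,0,0],[1,0.06,0.04,-4.75,0,0,0],[1,0.06,0.04,-4.75,0,0,0],[1,0.06,0.04,-4.75,0,0,0],[1,0.06,0.04,-4.75,0,0,0],[1,0.06,0.04,-4.75,0,0,0]], squeeze=35)

```text
t: 8.47
tool_pos: [0.4817, -0.2308, 0.0532]
orientation: [-3.141, 0.0, -0.0]
force: [-0.5, 3.8, 3.8]
opening: 0.0532
```

Emit:
drive_tool(increments=[[1,0,0,0.3,0,0,0],[1,0,0,0.8,0,0,0],[1,0,0,1.4,0,0,0],[1,0,0,2,0,0,0],[1,0,0,2.6,0,0,0],[1,0,0,3,0,0,0],[1,0,0,3,0,0,0],[1,0,0,3,0,0,0],[1,0,0,3,0,0,0],[1,0,0,3,0,0,0],[1,0,0,3,0,0,0],[1,0,0,3,0,0,0]])

```text
t: 9.47
tool_pos: [0.481, -0.2309, 0.127]
orientation: [-3.141, 0.0, 0.002]
force: [0.1, -0.2, -5.6]
opening: 0.0536
```

Run:
```python
from h import *
F=[]
for i in range(4):
    c=robot.read_camera('side'); s=robot.read_state(); F.append(s['force'])
print(s['t'],s['tool_pos'],s['opening'],np.round(F,2).tolist(),s['wrist_torque'])
cv2.imwrite('pics/s6c.png',cv2.resize(c['image'][160:340,240:480],None,fx=3,fy=3)[:,:,::-1])
```

```text
9.6667 [ 0.4813845  -0.2311458   0.12765908] 0.053391546374441386 [[-0.47, -0.31, -5.04], [-0.04, -0.62, -4.87], [0.31, -0.47, -6.12], [-0.36, -0.6, -5.5]] [-0.03019656 -0.01891386 -0.00336968]
```

View pics/s6c.png

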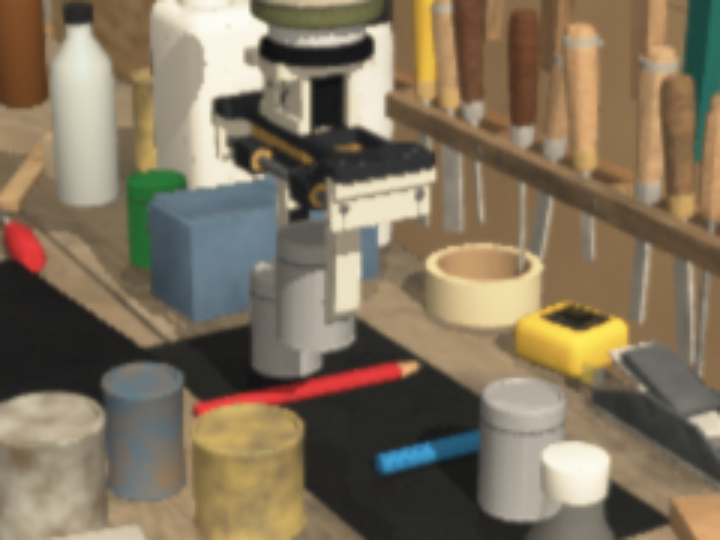

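The middle tin is lifted upright and reads about 5.4 N (0.55 kg), so it is probably the full one. I'll set it down and then lift the right one.

Emit:
drive_tool(increments=[[1,0,0,-0.7,0,0,0],[1,0,0,-1.5,0,0,0],[1,0,0,-2.2,0,0,0],[1,0,0,-2.6,0,0,0],[1,0,0,-2.85,0,0,0],[1,0,0,-3,0,0,0],[1,0,0,-3,0,0,0],[1,0,0,-3,0,0,0],[1,0,0,-3,0,0,0],[1,0,0,-3,0,0,0]])

```text
t: 10.5
tool_pos: [0.4819, -0.2315, 0.0535]
orientation: [3.141, -0.0, 0.002]
force: [0.2, -0.1, -5.9]
opening: 0.0534
```

Emit:
drive_tool(increments=[[0,0,0,0,0,0,0],[0,0,0,0,0,0,0],[0,0,0,0,0,0,0],[0,0,0,0,0,0,0],[0,0,0,0,0,0,0],[0,0,0,0,0,0,0]])

```text
t: 11.0
tool_pos: [0.4817, -0.2314, 0.0532]
orientation: [3.141, -0.0, 0.001]
force: [-0.3, -0.5, -0.6]
opening: 0.0887
```

Emit:
drive_tool(increments=[[0,0,0,0.4,0,0,0],[0,0,0,1.4,0,0,0],[0,0,0,2.8,0,0,0],[0,0,0,4.2,0,0,0],[0,0,0,4.8,0,0,0],[0,0.6,-1.2,4.8,0,0,0],[0,1.2,-2.4,4.8,0,0,0],[0,1.8,-3.6,4.8,0,0,0],[0,2.4,-4.8,4.8,0,0,0],[0,2.78,-5.9,4.8,0,0,0],[0,2.78,-5.9,4.8,0,0,0],[0,2.78,-5.9,4.8,0,0,0],[0,2.78,-5.9,4.8,0,0,0]])

```text
t: 12.08
tool_pos: [0.5508, -0.3784, 0.173]
orientation: [-3.141, 0.001, 0.0]
force: [0.1, 0.7, -0.0]
opening: 0.0927
```

Run:
```python
from h import *
import pickle
s=robot.read_state(); print(s['t'],s['tool_pos'],s['orientation'],s['force'],np.abs(s['dq']).max())
c=save('wrist','w7.png'); pickle.dump((s,c),open('w7.pkl','wb'))
p=c['image']
```

```text
12.0833 [ 0.55078359 -0.37835594  0.17304023] [-3.14097721e+00  7.72616600e-04  4.67949171e-04] [ 0.05285957  0.68639607 -0.02827105] 0.023068820356166125
```

View pics/w7.png

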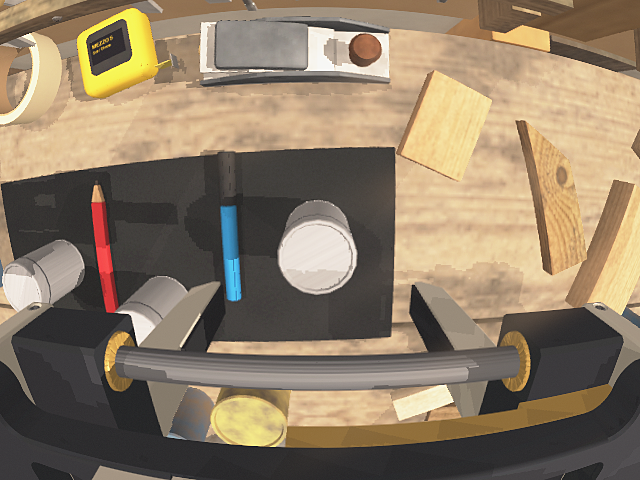

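Left and middle tins stand upright at (45,275) and (150,310). The right lid is centred at (317,257), under the tool.

Emit:
drive_tool(increments=[[0,0.03,0,-1.2,0,0,0],[0,0.03,0,-2.4,0,0,0],[0,0.03,0,-3.4,0,0,0],[0,0.03,0,-4.2,0,0,0],[0,0.03,0,-4.75,0,0,0],[0,0.03,0,-4.75,0,0,0],[0,0.03,0,-4.75,0,0,0],[1,0.03,0,-4.75,0,0,0],[1,0.03,0,-4.75,0,0,0],[1,0.03,0,-4.75,0,0,0],[1,0.03,0,-4.75,0,0,0],[1,0.03,0,-4.75,0,0,0],[1,0.03,0,-4.75,0,0,0],[1,0.03,0,-4.75,0,0,0],[1,0.03,0,-4.75,0,0,0]], squeeze=35)

```text
t: 13.38
tool_pos: [0.5518, -0.3788, 0.0544]
orientation: [3.142, -0.0, 0.0]
force: [0.3, 0.3, 2.0]
opening: 0.0534
```

Emit:
drive_tool(increments=[[1,0,0,0.3,0,0,0],[1,0,0,0.8,0,0,0],[1,0,0,1.4,0,0,0],[1,0,0,2,0,0,0],[1,0,0,2.6,0,0,0],[1,0,0,3,0,0,0],[1,0,0,3,0,0,0],[1,0,0,3,0,0,0],[1,0,0,3,0,0,0],[1,0,0,3,0,0,0],[1,0,0,3,0,0,0],[1,0,0,3,0,0,0]])

```text
t: 14.38
tool_pos: [0.5512, -0.3783, 0.128]
orientation: [-3.14, 0.0, 0.002]
force: [-0.2, -0.2, -2.2]
opening: 0.0536
```

Run:
```python
from h import *
F=[]
for i in range(4):
    c=robot.read_camera('side'); s=robot.read_state(); F.append(s['force'])
print(s['t'],s['tool_pos'],s['opening'],np.round(F,2).tolist(),s['wrist_torque'])
cv2.imwrite('pics/s8c.png',cv2.resize(c['image'][160:340,240:480],None,fx=3,fy=3)[:,:,::-1])
```

```text
14.5833 [ 0.55161632 -0.37864027  0.12883278] 0.05362695782745832 [[0.12, -0.22, -1.52], [0.69, -0.92, -2.38], [1.09, 0.07, -2.74], [-0.61, 0.37, -1.75]] [-0.00619271  0.01644415 -0.01983129]
```

View pics/s8c.png

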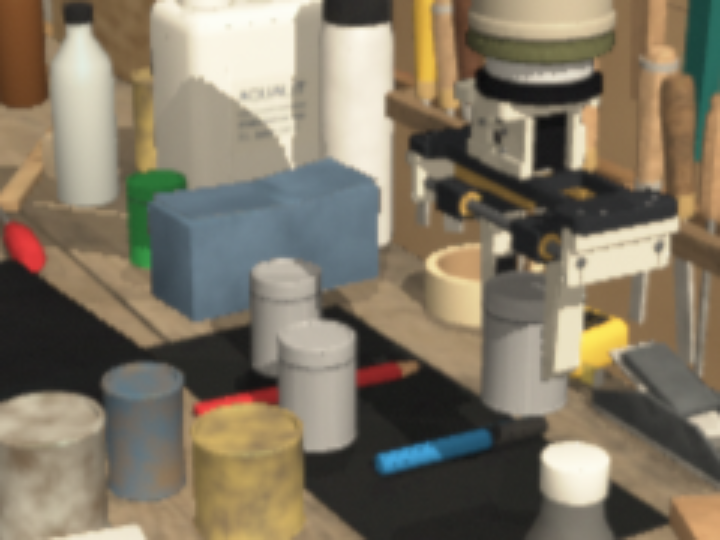

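The right tin reads about 2.1 N (light), so the middle one is the full tin. I'll set this one down and return to the middle.

Emit:
drive_tool(increments=[[1,0,0,-0.7,0,0,0],[1,0,0,-1.5,0,0,0],[1,0,0,-2.2,0,0,0],[1,0,0,-2.6,0,0,0],[1,0,0,-2.85,0,0,0],[1,0,0,-3,0,0,0],[1,0,0,-3,0,0,0],[1,0,0,-3,0,0,0],[1,0,0,-3,0,0,0],[1,0,0,-3,0,0,0]])

```text
t: 15.42
tool_pos: [0.5522, -0.3791, 0.0549]
orientation: [3.141, -0.0, 0.002]
force: [-0.8, -0.0, -1.5]
opening: 0.0537
```

Emit:
drive_tool(increments=[[0,0,0,0,0,0,0],[0,0,0,0,0,0,0],[0,0,0,0,0,0,0],[0,0,0,0,0,0,0],[0,0,0,0,0,0,0],[0,0,0,0,0,0,0]])

```text
t: 15.92
tool_pos: [0.5518, -0.3787, 0.0542]
orientation: [3.142, -0.0, 0.0]
force: [0.2, -0.4, -0.3]
opening: 0.0886
```

Emit:
drive_tool(increments=[[0,0,0,0.4,0,0,0],[0,0,0,1.4,0,0,0],[0,0,0,2.8,0,0,0],[0,0,0,4.2,0,0,0],[0,0,0,4.8,0,0,0],[0,-0.6,1.2,4.8,0,0,0],[0,-1.2,2.4,4.8,0,0,0],[0,-1.8,3.6,4.8,0,0,0],[0,-2.4,4.8,4.8,0,0,0],[0,-2.8,5.9,4.8,0,0,0],[0,-2.8,5.9,4.8,0,0,0],[0,-2.8,5.9,4.8,0,0,0],[0,-2.8,5.9,4.8,0,0,0]])

```text
t: 17.0
tool_pos: [0.4823, -0.2317, 0.1752]
orientation: [3.14, 0.0, 0.002]
force: [0.0, 0.3, -0.1]
opening: 0.093
```

Run:
```python
from h import *
s=robot.read_state(); print(s['t'],s['tool_pos'],s['orientation'],s['force'],np.abs(s['dq']).max())
c=save('wrist','w9.png')
for p in [(314,256)]: print(p,wray(s,c,*p,.079).round(4))
```

```text
17.0 [ 0.48227775 -0.231672    0.17524503] [3.14035729e+00 4.46200458e-04 2.42485540e-03] [ 0.03983042  0.34234691 -0.13691183] 0.02498464893803179
(314, 256) [ 0.4829 -0.2306  0.079 ]
```

View pics/w9.png

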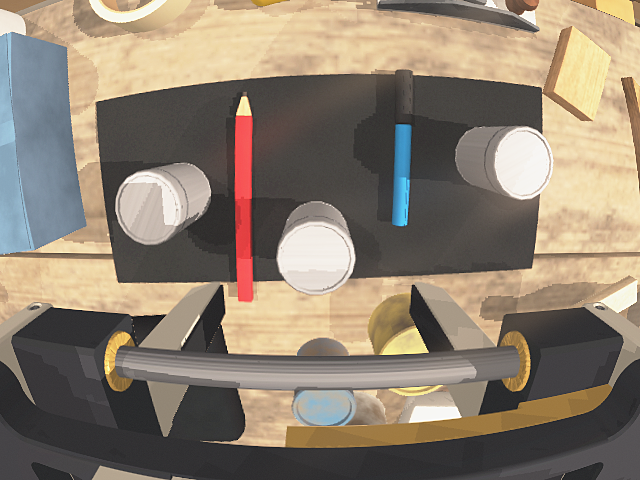

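All three stand on the mat, and the middle lid at (316,257) is under the tool. Grasp and final lift.

Emit:
drive_tool(increments=[[0,0,0,-1.2,0,0,0],[0,0,0,-2.4,0,0,0],[0,0,0,-3.4,0,0,0],[0,0,0,-4.2,0,0,0],[0,0,0,-4.85,0,0,0],[0,0,0,-4.85,0,0,0],[0,0,0,-4.85,0,0,0],[1,0,0,-4.85,0,0,0],[1,0,0,-4.85,0,0,0],[1,0,0,-4.85,0,0,0],[1,0,0,-4.85,0,0,0],[1,0,0,-4.85,0,0,0],[1,0,0,-4.85,0,0,0],[1,0,0,-4.85,0,0,0],[1,0,0,-4.85,0,0,0]], squeeze=40)

```text
t: 18.3
tool_pos: [0.4819, -0.2312, 0.0532]
orientation: [3.142, -0.0, 0.001]
force: [0.0, 1.7, 2.2]
opening: 0.0537
```

Emit:
drive_tool(increments=[[1,0,0,0.3,0,0,0],[1,0,0,0.9,0,0,0],[1,0,0,1.6,0,0,0],[1,0,0,2.4,0,0,0],[1,0,0,3.2,0,0,0],[1,0,0,4,0,0,0],[1,0,0,4.8,0,0,0],[1,0,0,5.4,0,0,0],[1,0,0,5.8,0,0,0],[1,0,0,6,0,0,0],[1,0,0,6,0,0,0],[1,0,0,6,0,0,0],[1,0,0,6,0,0,0],[1,0,0,6,0,0,0],[1,0,0,6,0,0,0],[1,0,0,6,0,0,0],[1,0,0,6,0,0,0],[1,0,0,6,0,0,0]])

```text
t: 19.8
tool_pos: [0.4817, -0.2312, 0.2027]
orientation: [-3.142, 0.0, 0.0]
force: [0.2, -0.2, -5.3]
opening: 0.0538
```

Run:
```python
from h import *
F=[]
for i in range(4):
    c=robot.read_camera('side'); s=robot.read_state(); F.append(s['force'][2])
print(s['t'],s['tool_pos'],s['opening'],np.round(F,2),np.abs(s['dq']).max())
cv2.imwrite('pics/s10.png',c['image'][:,:,::-1])
```

```text
20.0 [ 0.48172324 -0.23122432  0.2029064 ] 0.05339581872052295 [-7.23 -4.93 -5.05 -4.64] 0.0012025084079758347
```

View pics/s10.png

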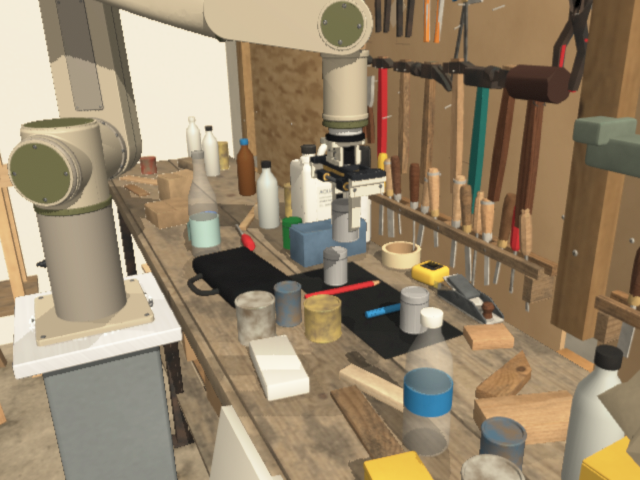

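The held tin is upright at (346,220), about 15 cm above the mat. The others stand on the mat at (336,266) and (413,310).

```bash
python3 -c "
from plant import robot
print(robot.close_job())"
```

```text
the job is handed in; nothing more can be done
None
```

I lifted the left, middle and right tins in turn, each by about 7.5 cm, and set each one back upright on the mat. The wrist force read about 2.8 N for the left, 5.4 N for the middle and 2.1 N for the right. That makes the middle tin the full one.

I then gripped the middle tin again at 40 N, raised it about 15 cm clear of the mat and handed the job in at about 20 s of the 69 s allowed.

**Last checks:** the grip opening was 53.4 mm, joint speeds were near zero and the load was about 5 N. That load averages single readings from 4.6 to 7.2 N, but the full tin stayed clearly apart from the light ones. The last side picture showed the held tin upright and the other two standing on the mat. The pencil, marker, tape roll and tape measure looked undisturbed in it, but I did not measure them again. No check failed, and the tin positions from the fixed cameras were within about 1 cm of the wrist camera's, which I used for the grasps.

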